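# Set the trimmer to the red flag and lock it

### The job

On the grey trimmer box, turn the black bar knob clockwise until its white pointer stands at the red set flag. Then, without losing that setting, swing the yellow lug of the lock ring under the knob clockwise until you feel it go tight, and snug it down firmly with about 10 newtons at the lug, not much more (it must not be overtightened), so that the orange tell-tale pin rises by about one and a half millimetres. Let go at the end, and leave the tape roll and the adapter beyond the keyboard where they are.

Things in the scene. Friction and masses are not known exactly. Their poses are not given: they have to be found in the camera images.
- unit: Trimmer box: grey, 112 x 112 mm, top face 40 mm above the desk, fixed to the desk; two brass sockets on its back. Origin at the centre of its underside; x points to its back (the sockets), z up. On the vertical axis through its centre, from below: lock ring (43 to 53 mm above the desk), aluminium scale plate with ticks (72 mm diameter, top at 59 mm), knob (61 to 96 mm).
- axis (a point): Point on the common vertical turning axis of knob, flag and lock ring, at the box's centre, 72 mm above the desk; axes as the box's.
- knob_grip (a point): Black knob: round skirt 48 mm in diameter, 61 to 67 mm above the desk, with a bar grip on top, 42 mm long, 14 mm thick, up to 96 mm above the desk, white line towards the pointer. This point is on its axis, 82 mm above the desk; x along the bar towards the pointer. It drags lightly (0.06 N m), stays where left, and needs 0.5 to 1.4 rad clockwise seen from above to reach the flag.
- knob_tip (a point): Tip of the knob's white pointer, 30 mm from the axis, 61 mm above the desk; its x axis points outward along the pointer.
- flag_tip (a point): Red set flag: a flat red bar 10 x 3.5 mm lying on the scale plate, which cannot be turned by hand. This point on it, 30 mm from the axis and 61 mm above the desk, is where the tip of the knob's pointer must come (straight above the flag).
- lug (a point): Yellow lug of the lock ring: upright post, 12 mm diameter, 48 to 82 mm above the desk, on the right side of the box. This point is on the post's centre line, 72 mm above the desk, 58 mm from the turning axis; its x axis is not along the arm. Push it sideways with shut fingers, or pinch it. From its start it runs nearly free (about 1 N at the lug) clockwise for 0.45 to 1.05 rad.
- lock_ring: Dark steel lock ring, 80 mm diameter, with an arm (14 mm wide, up to 52 mm above the desk) carrying the yellow lug; origin on the turning axis. Where it goes tight differs every time and cannot be seen. From there the push at the lug jumps to about 6 N, then rises: 8 N at 0.06 rad further, 10.5 N at 0.16 rad, 13 N at 0.26 rad; the pin is then 0.6, 1.6, 2.6 mm up. Friction keeps it tight.
- pin_top (a point): Top centre of the orange tell-tale pin, 8 mm in diameter, in a brass bush on the box top at its near left corner. It starts 44.2 mm above the desk; the clamp pushes it up 1 mm for each 0.1 rad the ring is turned beyond going tight. 0.6 to 2.6 mm up means properly tight.
- pin_rest (a point): Fixed point on the box where the pin's top is while the ring is loose, 44.2 mm above the desk; z up.
- tape: Roll of black tape, 63 mm in diameter, 18 mm tall, lying flat; origin at the centre of its underside. Not to be moved.
- adapter: Light grey connector adapter, 36 mm long, 14 mm in diameter, lying; origin at its underside. Not to be moved.

How it is judged:
On the way, in this order (a step that is already met when the one before it is completed fails the run):
1. the knob's pointer stands at the red flag while the lock ring is still loose (horizontal distance between knob_tip and flag_tip below 0.003 m and z of pin_top in the frame of pin_rest below 0.0003 m), for 0.2 s.
2. the lock ring is tight: the tell-tale pin has risen at least 0.6 mm, with the knob still at the flag (horizontal distance between knob_tip and flag_tip below 0.003 m and z of pin_top in the frame of pin_rest above 0.0006 m), for 0.2 s.
At the end, for the whole second after the job is handed in: The tip of the knob's pointer is within 3 mm of the red flag's point, and the lock ring is tight: the tell-tale pin stands between 0.6 and 2.6 mm above its rest (all of step 2 and z of pin_top in the frame of pin_rest below 0.0026 m); the robot touches nothing.
It fails at once if the lock ring is overtightened (pin more than 2.6 mm up, about 13 N at the lug) (z of pin_top in the frame of pin_rest above 0.0026 m).
It fails at once if the tape roll or the adapter is moved by more than 20 mm (distance of any of tape, adapter from where it was at the start of the episode above 0.02 m).
It also fails if it takes over 72 s, if anything falls off the work surface, if the arm or the gripper's body presses on something with over 40 N, if the wrist force passes 120 N, or if a joint passes its speed limit or range.

### The arm

A 7-joint arm with a two-finger parallel gripper is mounted at the origin on a cart in front of the work surface, level with it; the furniture and walls round the work are solid. World frame = base frame: x ahead of the robot, y to its left, z up, the work surface at z = 0. Lengths are in m, angles in rad, forces in N, time in s.
With the tool pointing down it reaches from about 0.35 to 0.9 m from the base axis. Payload 7.2 kg.
Tool frame: the origin (TCP) lies between the finger pads; the fingertips stand 11 mm ahead of it and the grasp point (between the pads) lies 8 mm behind it (r.finger_overhang is the distance from the TCP to the fingertips, in m); z points along the fingers, y is the direction in which the jaws open and shut (so a half turn about z gives the same grasp; the last joint's range is limited). The gripper opens to 85 mm and grips with 20 to 120 N. Pads are 22 mm wide; open, the fingers measure 114 mm over their backs; the gripper's body (76 mm by 85 mm) begins 54 mm behind the grasp point. The pads swing forward as they close: fully open they stand 13 mm farther back than shut.
Start: joints at [1.173, 0.411, -0.013, 1.596, 0.006, 1.134, -0.082], TCP at [0.202, -0.591, 0.242] pointing down, gripper open.
Joint ranges: [-2.95, 2.95], [-0.29, 1.99], [-1.47, 1.44], [0.14, 2.54], [-1.03, 4.17], [0.13, 1.85], [-2.86, 2.86]. Speed limits (rad/s): [2.39, 2.39, 3.01, 3.01, 3.14, 3.14, 3.14].

### API

Orientations are given as a unit quaternion [x, y, z, w].
In Python, from rig import monitor, cams, job_done, r gives the robot as it stands.
- The arm moves only by the tool carry_out, never from a script. Its argument "increments" is text: rows parted by semicolons, each of 6 numbers parted by spaces: the shift along the world's x, y, z in cm, then the turn, a rotation vector about the world's x, y, z in degrees. A call has 1 to 20 rows; each row shifts and turns the commanded pose from where the row before left it; what a row does not reach is not made up. A row lasts 1/12 s, in which the tool goes at most 41.7 mm and 7.16 degrees, less where a joint would pass 70% of its speed; a pose out of reach is approached as far as the arm can. A call with a gripper value outside its range is refused whole. "gripper" is the closure, from -1 (fully open) to 1 (shut), set as the call begins (left out, the last holds). The fingers move at their own pace and stop on an object; "newtons" is the grip in N (left out, the last holds). Time passes only in rows, so rows that do not move let the fingers close. It gives the time, the measured TCP pose, the force and the opening at its end, in the units of the state.
- monitor.get_obs(): the state, without advancing time (a new reading comes with each control period).
- cams.snapshot(name): name is "scene" or "top" or "wrist"; returns the picture (400x640x3 uint8, red, green, blue); there is no depth.
- cams.camera_params(name): a dict with "intrinsics" (3x3 intrinsics, pixels), "R" (3x3) and "t" (3): a world point X has camera coordinates R X + t; the wrist camera has in their place "tool_from_camera" (4x4, takes a point from camera to tool coordinates, whose origin is the TCP and whose axes are the flange's). Camera axes: x right, y down, z forward; pixel columns grow to the right and rows downward; lengths in m; the calibration is good to about 2 mm. A picture is of the moment at which its call begins: read the wrist's pose just before it. camera_params takes no time and is no camera call.
- job_done(): hands the job in, once; it reports no verdict.
The state is a dict: "t": time; "joint_pos": joint angles; "qvel": joint speeds; "joint_efforts": joint torques, N m; "position": TCP position; "eef_rot": TCP orientation; "contact_force": force on the tool from outside, world axes, zero at the start; "moment": the same for the moment, N m; "grip_width": opening from 0.0 (shut) to 1.0 (fully open).
Only numpy, scipy, OpenCV 4.12 (cv2) and the standard library are available. Lean on these libraries where they do the work, as an engineer would, in place of code of your own. Each camera call takes 0.05 s, during which the arm holds its last target.

## Working session

There is one attempt and no reset: what is moved stays moved. The work goes in short steps, Python scripts to look and compute and a tool call to move; the robot and the scene stay as the last step left them, time stands still between calls to the robot, and variables do not carry over. Pictures are saved under pics/ and viewed, and the job is handed in when it is done.

Besides the shell and the picture viewer there is one more tool, called in YAML: its name, and indented under it one key for each argument. carry_out: Moves the arm, as the interface text tells. Its arguments: {"type":"object","properties":{"increments":{"type":"string"},"gripper":{"type":"number"},"newtons":{"type":"number"}},"required":["increments"]}

```bash
mkdir -p pics; ls; cat > h.py <<'E'
import numpy as np, cv2
from rig import monitor, cams, job_done, r
def snap(n,f):
    im=cams.snapshot(n); cv2.imwrite('pics/'+f,im[:,:,::-1]); return im
def P(n):
    c=cams.camera_params(n); return np.array(c['intrinsics']),np.array(c['R']),np.array(c['t'])
def cast(n,uv,z):
    K,R,t=P(n); d=R.T@np.linalg.solve(K,[uv[0],uv[1],1.]); o=-R.T@t
    return o+d*(z-o[2])/d[2]
def proj(n,X):
    K,R,t=P(n); p=K@(R@np.array(X)+t); return p[:2]/p[2]
E
python3 - <<'E'
from h import *
o=monitor.get_obs(); print(o)
for n in ['scene','top']:
    snap(n,n+'0.png'); K,R,t=P(n); print(n,K[0,0],-R.T@t, cast(n,(320,200),0))
E
```

```text
pics
{'t': 0.0, 'joint_pos': array([ 1.17277117,  0.41191614, -0.01271363,  1.597098  ,  0.00564066,
        1.13426177, -0.08224766]), 'qvel': array([-1.79319295e-03, -4.19895060e-04,  2.72853419e-04, -1.20319199e-03,
        4.97670867e-04,  1.83532266e-04,  2.89867279e-05]), 'joint_efforts': array([-1.51251347e-04, -6.00612402e+01,  6.82015009e-01, -2.99401474e+01,
        1.38870376e-02,  1.08049079e-02,  4.46180650e-05]), 'position': array([ 0.20221335, -0.59086202,  0.24142084]), 'eef_rot': array([ 9.86432708e-01,  1.64164044e-01, -2.10146153e-04, -7.96566863e-04]), 'contact_force': array([-0.97177729,  0.5015208 , -0.47032384]), 'moment': array([-0.01338748, -0.02431479,  0.02179113]), 'grip_width': 0.9988910586647703}
scene 380.05777959539967 [ 0.00204061 -0.52120189  0.67658212] [ 5.42185729e-01 -1.12436216e-04  0.00000000e+00]
top 369.3881980120275 [ 0.35211222 -0.07761832  0.91155814] [ 0.44957405 -0.07846741  0.        ]
```

View pics/scene0.png

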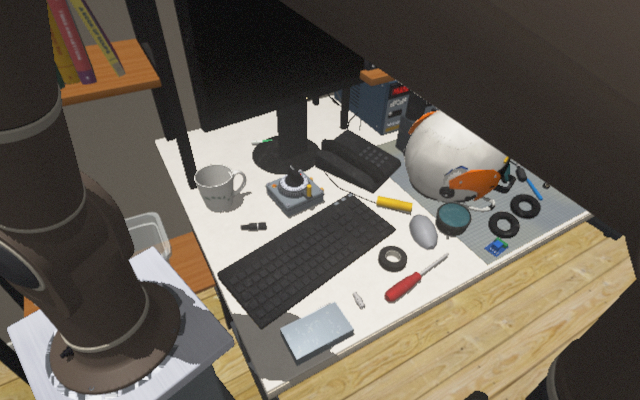

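View pics/top0.png

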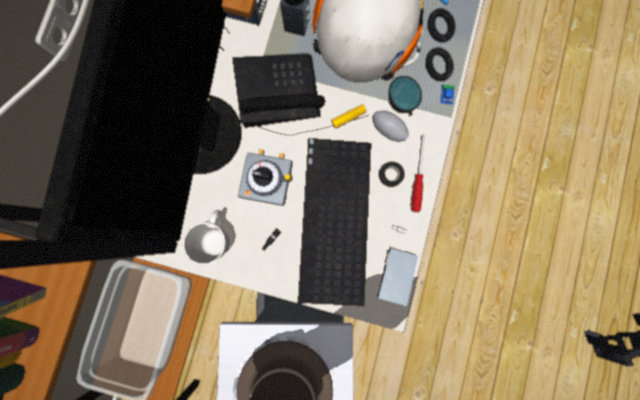

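The overview shows the trimmer box at about (265,178) in top and (295,190) in scene. The monitor is close to it on the left.

```bash
python3 - <<'E'
from h import *
a=cv2.imread('pics/top0.png')[143:213,230:300]; b=cv2.imread('pics/scene0.png')[160:220,260:330]
cv2.imwrite('pics/top0z.png',cv2.resize(a,None,fx=8,fy=8,interpolation=cv2.INTER_CUBIC))
cv2.imwrite('pics/scene0z.png',cv2.resize(b,None,fx=8,fy=8,interpolation=cv2.INTER_CUBIC))
for p in [(265,178),(320,178),(265,120)]: print(p,cast('top',p,0.06))
E
```

```text
(265, 178) [0.4941544  0.05019686 0.06      ]
(320, 178) [ 0.49479789 -0.07816222  0.06      ]
(265, 120) [0.63365223 0.05318036 0.06      ]
```

View pics/top0z.png

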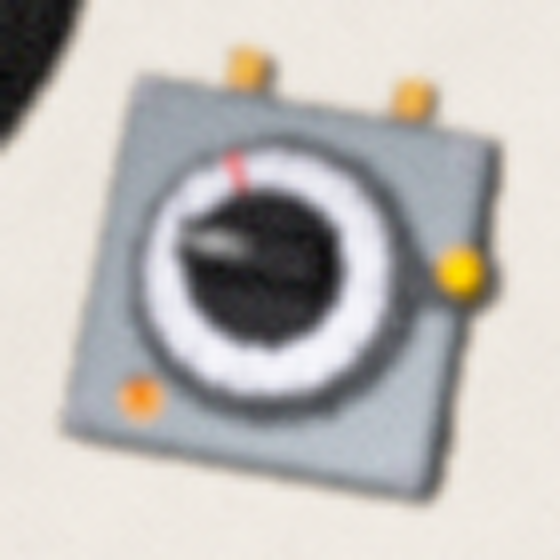

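View pics/scene0z.png

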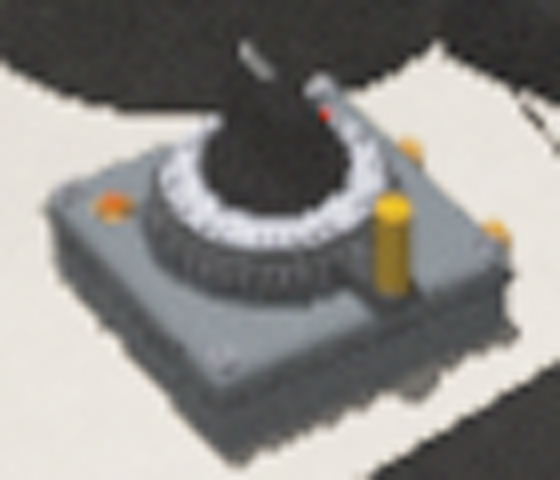

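The red flag is at about crop (236,172) and the pointer at (190,238), so the clockwise turn is about 1 rad. I'm moving above the box for a closer look with the wrist camera.

carry_out:
  increments: "1.4 3.4 0.4 0 0 0;1.4 3.4 0.4 0 0 0;1.4 3.4 0.4 0 0 0;1.4 3.4 0.4 0 0 0;1.4 3.4 0.4 0 0 0;1.4 3.4 0.4 0 0 0;1.4 3.4 0.4 0 0 0;1.4 3.4 0.4 0 0 0;1.4 3.4 0.4 0 0 0;1.4 3.4 0.4 0 0 0;1.4 3.4 0.4 0 0 0;1.4 3.4 0.4 0 0 0;1.4 3.4 0.4 0 0 0;1.4 3.4 0.4 0 0 0;1.4 3.4 0.4 0 0 0;1.4 3.4 0.4 0 0 0;1.4 3.4 0.4 0 0 0;0 0 0 0 0 0;0 0 0 0 0 0"
  gripper: -1

```text
t: 1.68
position: [0.4407, -0.0115, 0.3102]
eef_rot: [0.986, 0.166, -0.0, -0.0]
contact_force: [0.6, -1.0, -0.7]
grip_width: 1.001
```

```bash
python3 - <<'E'
from h import *
o=monitor.get_obs(); print(o['t'],o['position'],o['eef_rot'],o['joint_pos'])
snap('wrist','w1.png'); snap('scene','s1.png'); print(cams.camera_params('wrist'))
E
```

```text
1.6833 [ 0.4406514  -0.01145193  0.31022774] [ 9.86062445e-01  1.66375472e-01 -2.25600927e-05 -2.38450811e-04] [ 0.44060052  0.06862435 -0.54533063  1.88795931  0.03773273  1.19525613
 -1.35402421]
{'intrinsics': array([[344.338092  ,   0.        , 324.37734247],
       [  0.        , 344.338092  , 202.67238272],
       [  0.        ,   0.        ,   1.        ]]), 'tool_from_camera': array([[ 1.96284575e-04, -9.53455747e-01, -3.01532915e-01,
         7.63916640e-02],
       [ 9.99999698e-01, -3.95611964e-05,  7.76049160e-04,
        -8.18222902e-04],
       [-7.51857535e-04, -3.01532977e-01,  9.53455452e-01,
        -1.31467191e-01],
       [ 0.00000000e+00,  0.00000000e+00,  0.00000000e+00,
         1.00000000e+00]])}
```

View pics/w1.png

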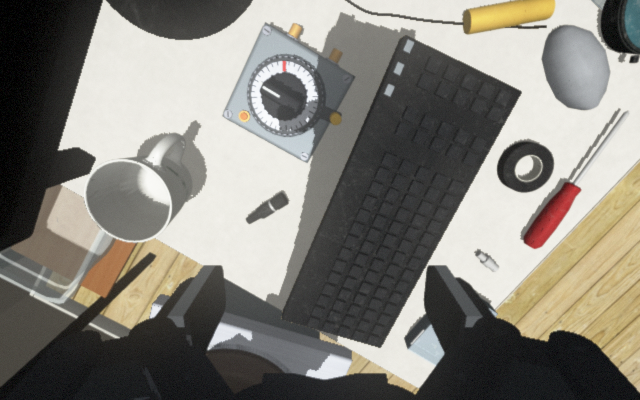

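View pics/s1.png

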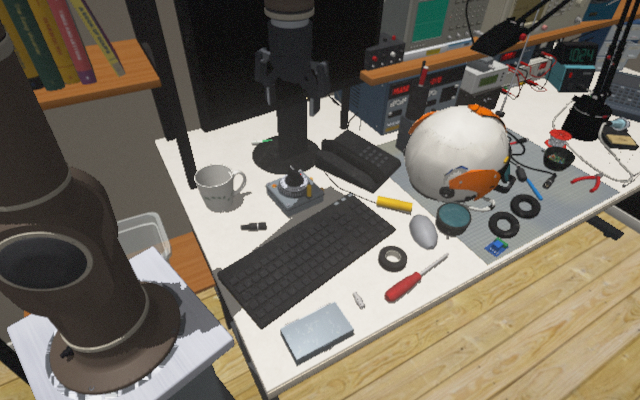

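The wrist view shows the box at (290,95): red flag (284,67), pointer line (270,92), lug (336,117), pin (244,117). The tape is at (525,165) and the adapter at (487,260).

```bash
cat >> h.py <<'E'
from scipy.spatial.transform import Rotation as Ro
def wpose(o):
    T=np.array(cams.camera_params('wrist')['tool_from_camera']); Rw=Ro.from_quat(o['eef_rot']).as_matrix()
    return Rw@T[:3,:3], Rw@T[:3,3]+o['position'], np.array(cams.camera_params('wrist')['intrinsics'])
def wcast(o,uv,z):
    R,c,K=wpose(o); d=R@np.linalg.solve(K,[uv[0],uv[1],1.]); return c+d*(z-c[2])/d[2]
def wproj(o,X):
    R,c,K=wpose(o); p=K@(R.T@(np.array(X)-c)); return p[:2]/p[2]
E
python3 - <<'E'
from h import *
o=monitor.get_obs(); im=cv2.imread('pics/w1.png')
z=im[15:170,215:360]; cv2.imwrite('pics/w1z.png',cv2.resize(z,None,fx=5,fy=5,interpolation=cv2.INTER_CUBIC))
h=cv2.cvtColor(im,cv2.COLOR_BGR2HSV); H,S,V=cv2.split(h)
roi=np.zeros(H.shape,bool); roi[15:170,215:360]=1
def cen(m):
    n,l,s,c=cv2.connectedComponentsWithStats((m&roi).astype('uint8'))
    return [(c[i].round(1),s[i].tolist()) for i in range(1,n) if s[i,4]>8]
print('red',cen(((H<5)|(H>172))&(S>110)&(V>120)))
print('yel',cen((H>18)&(H<32)&(S>120)&(V>90)))
print('or',cen((H>5)&(H<18)&(S>120)&(V>150)))
E
```

```text
red [(array([283.7,  65.4]), [283, 61, 3, 10, 23])]
yel [(array([335.1, 118.5]), [331, 113, 10, 11, 79])]
or [(array([243.3, 115.8]), [240, 113, 7, 7, 40])]
```

View pics/w1z.png

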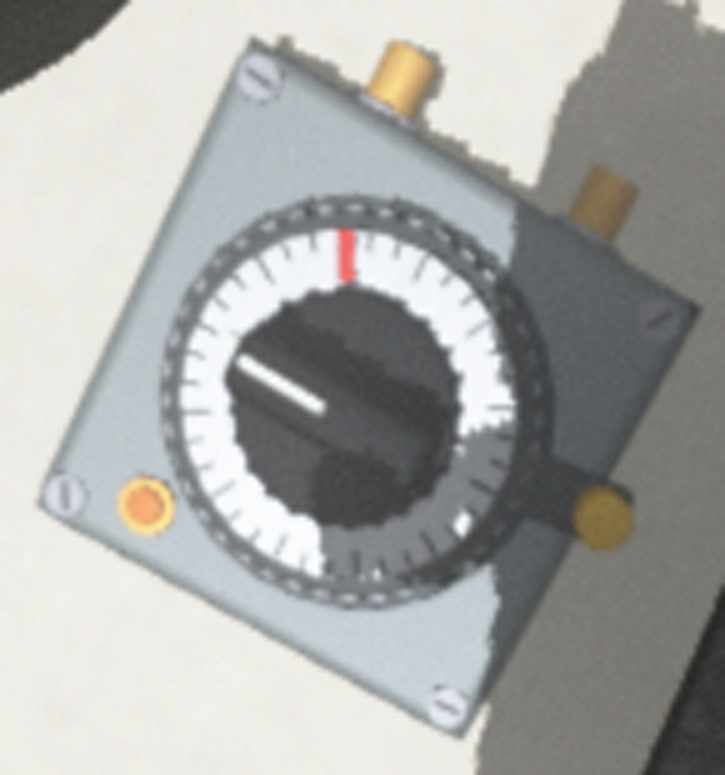

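```bash
python3 - <<'E'
from h import *
o=monitor.get_obs()
f=lambda x,y:((x+.5)/5-.5+215,(y+.5)/5-.5+15)
cor=[f(252,40),f(698,305),f(462,738),f(40,503)]
c=np.array([wcast(o,p,.04) for p in cor]); print('corners',c.round(4), np.linalg.norm(np.roll(c,1,0)-c,axis=1),c.mean(0))
pl=wcast(o,f(346,403),.059); print('plate',pl)
e=[wcast(o,f(*p),.059) for p in [(178,403),(515,403),(346,228),(346,578)]]; print(np.linalg.norm(e[0]-e[1]),np.linalg.norm(e[2]-e[3]))
ax=(pl+c.mean(0))/2
fl=wcast(o,(283.7,65.4),.060); d=fl-ax; print('flag r',np.hypot(*d[:2]),'ang',np.degrees(np.arctan2(d[1],d[0])))
a=wcast(o,f(325,410),.096);b=wcast(o,f(238,360),.096); d=b-a; print('line',a,b,np.degrees(np.arctan2(d[1],d[0])), 'from axis', np.degrees(np.arctan2(*(b-ax)[1::-1])),np.linalg.norm((b-ax)[:2]))
lg=wcast(o,(335.1,117.5),.082); d=lg-ax;print('lug',lg,np.hypot(*d[:2]),np.degrees(np.arctan2(d[1],d[0])))
d=c[0]+c[1]-c[2]-c[3]; print('box yaw',np.degrees(np.arctan2(d[1],d[0])))
# top check
g=lambda x,y:((x+.5)/8-.5+230,(y+.5)/8-.5+143)
print('top plate',cast('top',g(266,272),.059),'flag',cast('top',g(236,172),.06),'lug',cast('top',g(461,270),.082))
E
```

```text
corners [[ 0.5589  0.0928  0.04  ]
 [ 0.5402 -0.0138  0.04  ]
 [ 0.4324  0.0054  0.04  ]
 [ 0.4526  0.1123  0.04  ]] [0.10805645 0.10827823 0.10958099 0.10884497] [0.49602397 0.04918314 0.04      ]
plate [0.49646952 0.05114075 0.059     ]
0.07140356350062123 0.07090350832654288
flag r 0.02986048044317262 ang 18.497049115788634
line [0.49545277 0.05072649 0.096     ] [0.49881051 0.06896614 0.096     ] 79.56918035852225 from axis 82.23615603950418 0.018978158563443353
lug [ 0.4935651  -0.00677031  0.082     ] 0.05699537932911479 -92.6967751508534
box yaw -10.259229889036861
top plate [0.4976973 0.0555328 0.059    ] flag [0.52715387 0.06481921 0.06      ] lug [ 0.49462376 -0.00348963  0.082     ]
```

```bash
python3 - <<'E'
from h import *
im=snap('top','t1.png')[:,:,::-1]
g=lambda a:np.clip(255*(a/255.)**0.5,0,255).astype('uint8')
a=g(im[0:290,0:330]); b=g(cv2.imread('pics/s1.png')[0:240,110:400])
cv2.imwrite('pics/t1m.png',cv2.resize(a,None,fx=2,fy=2)); cv2.imwrite('pics/s1m.png',cv2.resize(b,None,fx=2.5,fy=2.5))
E
```

```text
(no output)
```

View pics/t1m.png

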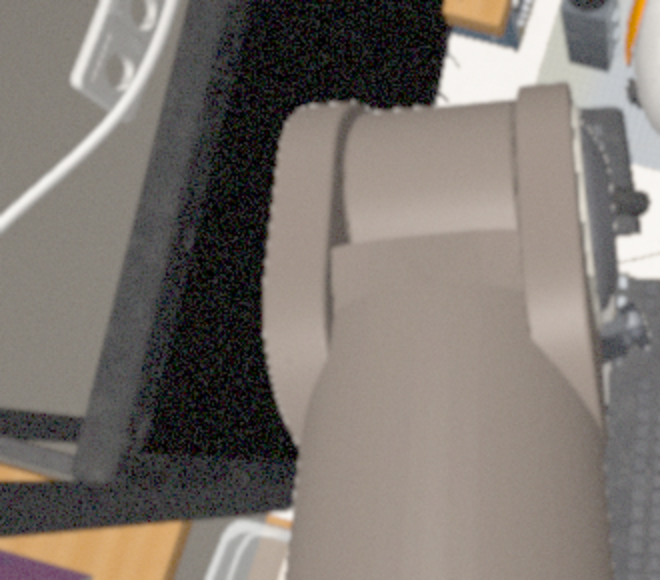

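View pics/s1m.png

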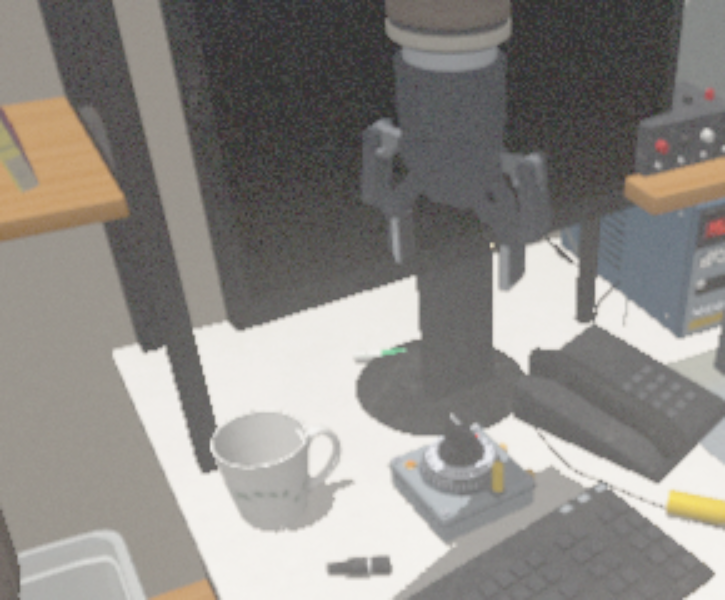

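```bash
python3 - <<'E'
from h import *
for z in [.05,.1,.15,.2,.3]:
    X=cast('scene',(206,131),z); Y=cast('scene',(275,111),z);print(z,X,proj('top',X),Y,proj('top',Y))
print(cast('scene',(194,187),0))
a=cv2.imread('pics/top0.png')[0:290,0:330]; a=(255*(a/255.)**.35).astype('uint8')
cv2.imwrite('pics/t0m.png',cv2.resize(a,None,fx=2,fy=2))
E
```

```text
0.05 [0.47176855 0.42433934 0.05      ] [106.49348529 187.30836453] [0.70512054 0.37638981 0.05      ] [132.92185698  92.0667538 ]
0.1 [0.4342852  0.34888704 0.1       ] [126.51206935 201.11038986] [0.64901617 0.30476379 0.1       ] [151.8825563  107.23718909]
0.15 [0.39680185 0.27343474 0.15      ] [149.36157037 216.86422094] [0.5929118  0.23313777 0.15      ] [173.55015398 124.57341087]
0.2 [0.3593185  0.19798244 0.2       ] [175.68817741 235.01537968] [0.53680742 0.16151174 0.2       ] [198.54887856 144.57486374]
0.3 [0.2843518  0.04707784 0.3       ] [242.51729547 281.09142469] [0.42459868 0.0182597  0.3       ] [262.17063829 195.47856581]
[0.32934341 0.27528956 0.        ]
```

View pics/t0m.png

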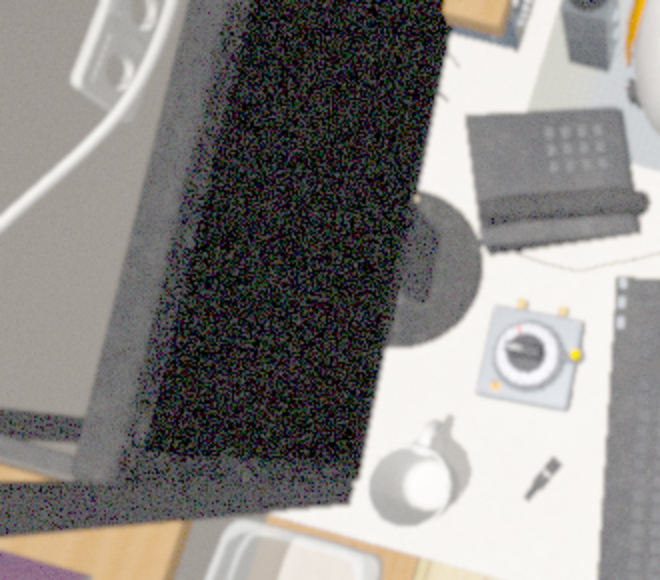

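```bash
python3 - <<'E'
from h import *
o=monitor.get_obs()
for uv in [(194,172),(178,240)]:
  for z in [.15,.18,.2,.22,.25]:
    X=cast('top',uv,z); print(z,X.round(3),'w',wproj(o,X).round(),'s',proj('scene',X).round())
a=cv2.imread('pics/w1.png')[0:280,0:200]; a=(255*(a/255.)**.35).astype('uint8')
cv2.imwrite('pics/w1m.png',cv2.resize(a,None,fx=2,fy=2))
E
```

```text
0.15 [0.491 0.185 0.15 ] w [102.  44.] s [256. 131.]
0.18 [0.486 0.175 0.18 ] w [89. 51.] s [256. 123.]
0.2 [0.482 0.168 0.2  ] w [79. 57.] s [256. 118.]
0.22 [0.478 0.161 0.22 ] w [68. 64.] s [256. 112.]
0.25 [0.473 0.151 0.25 ] w [46. 77.] s [256. 103.]
0.15 [0.35  0.212 0.15 ] w [ 49. 199.] s [203. 148.]
0.18 [0.35  0.201 0.18 ] w [ 35. 214.] s [203. 139.]
0.2 [0.35  0.193 0.2  ] w [ 25. 226.] s [204. 133.]
0.22 [0.35  0.185 0.22 ] w [ 12. 240.] s [204. 127.]
0.25 [0.35  0.174 0.25 ] w [-11. 265.] s [204. 117.]
```

View pics/w1m.png

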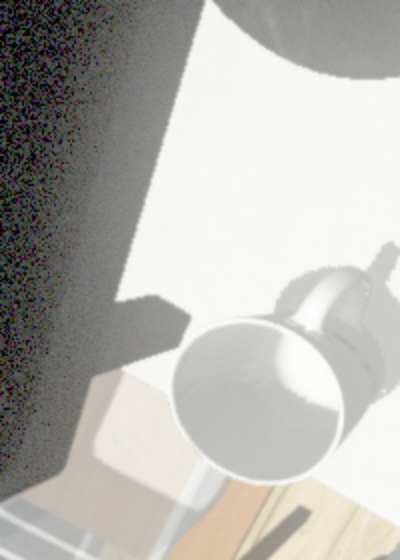

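The monitor's lower edge is at z≈0.195 and y≈0.17 next to the box, which leaves about 4 cm for the camera and wrist. I'll move over the axis, turn the jaws across the bar and half close.

carry_out:
  increments: "0.56 0.62 -1 0 0 6.13;0.56 0.62 -1 0 0 6.13;0.56 0.62 -1 0 0 6.13;0.56 0.62 -1 0 0 6.13;0.56 0.62 -1 0 0 6.13;0.56 0.62 -1 0 0 6.13;0.56 0.62 -1 0 0 6.13;0.56 0.62 -1 0 0 6.13;0.56 0.62 -1 0 0 6.13;0.56 0.62 -1 0 0 6.13;0 0 0 0 0 0;0 0 0 0 0 0"
  gripper: 0
  newtons: 30

```text
t: 2.83
position: [0.4959, 0.0474, 0.2097]
eef_rot: [0.766, 0.642, -0.001, -0.001]
contact_force: [0.2, -0.0, 0.6]
grip_width: 0.495
```

```bash
python3 - <<'E'
from h import *
o=monitor.get_obs(); print(o['t'],o['position'],Ro.from_quat(o['eef_rot']).as_matrix()[:,0],o['joint_pos'].round(2),o['grip_width'],o['contact_force'])
a=Ro.from_quat(o['eef_rot']).as_matrix()[:,0];print(np.degrees(np.arctan2(a[1],a[0])))
snap('wrist','w2.png'); snap('scene','s2.png')
E
```

```text
2.8333 [0.49585597 0.04739567 0.20972899] [ 1.74805748e-01  9.84602818e-01 -4.91858337e-04] [ 0.38  0.31 -0.69  1.9   0.23  1.01 -0.58] 0.4953088052026266 [ 0.19983899 -0.0282557   0.58745148]
79.93264469861543
```

View pics/w2.png

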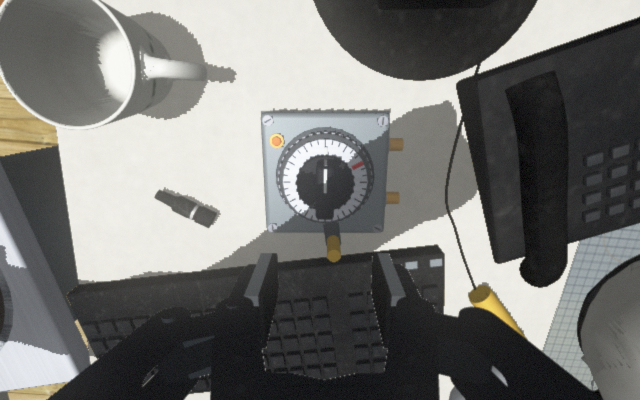

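View pics/s2.png

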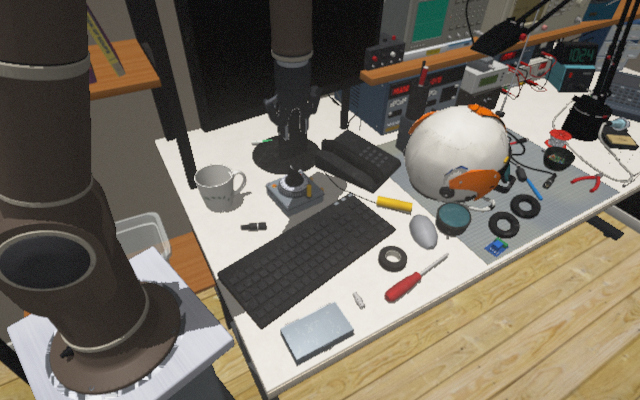

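The bar now stands vertical in the wrist image at (323,180), so the jaw yaw is right. I'm re-measuring the axis, flag and lug in this view.

```bash
python3 - <<'E'
from h import *
o=monitor.get_obs(); im=cv2.imread('pics/w2.png')
x0,y0=250,100
z=im[y0:275,x0:415]; cv2.imwrite('pics/w2z.png',cv2.resize(z,None,fx=4,fy=4,interpolation=cv2.INTER_CUBIC)[:600])
H,S,V=cv2.split(cv2.cvtColor(im,cv2.COLOR_BGR2HSV))
roi=np.zeros(H.shape,bool); roi[100:270,260:390]=1
def cen(m):
    n,l,s,c=cv2.connectedComponentsWithStats((m&roi).astype('uint8'))
    return [(c[i].round(1),s[i].tolist()) for i in range(1,n) if s[i,4]>8]
print('red',cen(((H<5)|(H>172))&(S>100)&(V>100)))
print('yel',cen((H>16)&(H<32)&(S>120)&(V>70)))
print('or',cen((H>5)&(H<18)&(S>120)&(V>150)))
E
```

```text
red [(array([357.5, 164.9]), [353, 162, 10, 7, 33])]
yel [(array([333.1, 249.1]), [327, 236, 14, 26, 271])]
or [(array([275.9, 140.9]), [272, 137, 9, 9, 66])]
```

View pics/w2z.png

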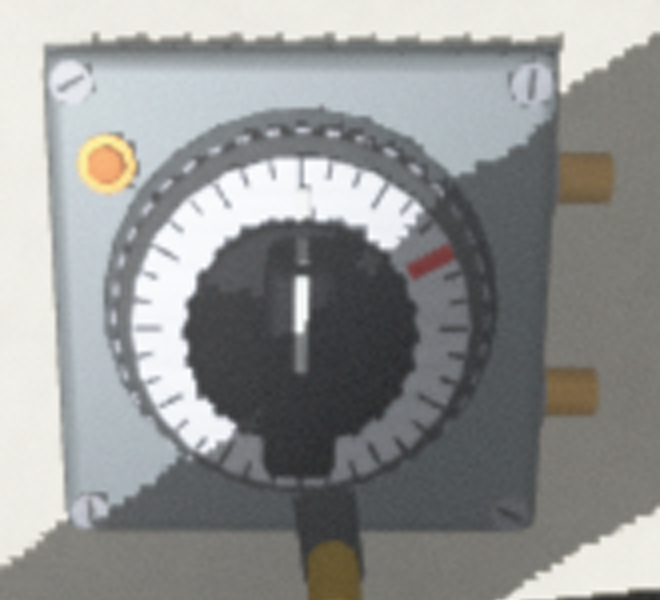

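```bash
python3 - <<'E'
from h import *
o=monitor.get_obs()
f=lambda x,y:((x+.5)/4-.5+250,(y+.5)/4-.5+100)
pl=wcast(o,f(300,321),.059); print(pl)
e=[wcast(o,f(*p),.059) for p in [(130,321),(470,321),(300,153),(300,490)]]; print(np.linalg.norm(e[0]-e[1]),np.linalg.norm(e[2]-e[3]))
fl=wcast(o,(357.5,164.9),.06)
for ax in (pl,np.array([.4965,.0505,0])):
  d=fl-ax; print('flag',fl,np.hypot(*d[:2]),np.degrees(np.arctan2(d[1],d[0])))
a=wcast(o,f(301,370),.096);b=wcast(o,f(302,280),.096);d=b-a;print(a,b,np.degrees(np.arctan2(d[1],d[0])))
print('lug',wcast(o,(334,241),.082), 'pin',wcast(o,(275.9,140.9),.044))
E
```

```text
[0.49694438 0.05533236 0.059     ]
0.07180869180018407 0.07326636881554127
flag [0.52610372 0.06338351 0.06      ] 0.030250425053819207 15.43530511823661
flag [0.52610372 0.06338351 0.06      ] 0.03228567607318406 23.51863713206688
[0.49703428 0.05508082 0.096     ] [0.50017993 0.0718015  0.096     ] 79.3455201841187
lug [0.49647473 0.00875537 0.082     ] pin [0.4611093 0.0929005 0.044    ]
```

carry_out:
  increments: "0.1 0.28 -1.55 0 0 0;0 0.28 -1.55 0 0 0;0 0 -1.55 0 0 0;0 0 -1.55 0 0 0;0 0 -1.55 0 0 0;0 0 -1.5 0 0 0;0 0 -1.5 0 0 0;0 0 -1.3 0 0 0;0 0 -0.5 0 0 0;0 0 0 0 0 0;0 0 0 0 0 0"

```text
t: 3.85
position: [0.4977, 0.054, 0.0855]
eef_rot: [0.765, 0.644, 0.0, 0.0]
contact_force: [0.6, -1.0, -0.2]
grip_width: 0.502
```

```bash
python3 - <<'E'
from h import *
o=monitor.get_obs(); print(o['t'],o['position'],o['contact_force'])
snap('scene','s3.png');a=cv2.imread('pics/s3.png')[100:230,220:370];cv2.imwrite('pics/s3z.png',cv2.resize(a,None,fx=4,fy=4))
snap('wrist','w3.png')
E
```

```text
3.85 [0.49770385 0.05398159 0.08547621] [ 0.5816348  -0.96068589 -0.24877722]
```

View pics/s3z.png

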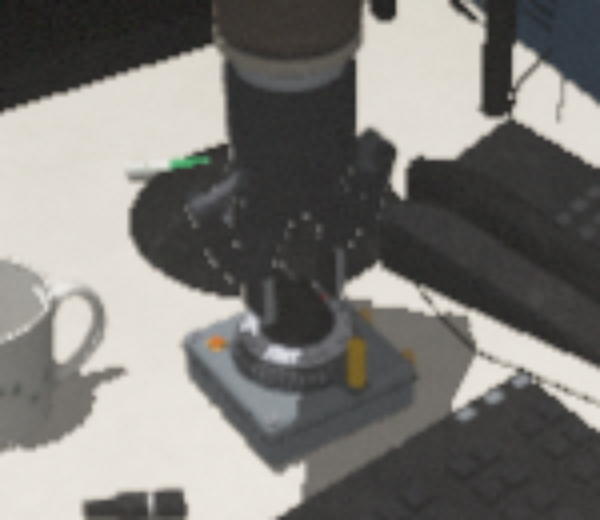

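View pics/w3.png

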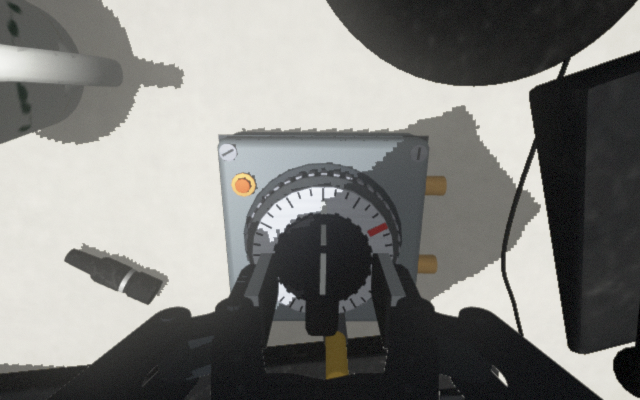

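The bar sits centred between the fingers (bar at col 322, fingers at 262 and 385). Closing now.

carry_out:
  increments: "0 0 -0.3 0 0 0;0 0 0 0 0 0;0 0 0 0 0 0;0 0 0 0 0 0;0 0 0 0 0 0;0 0 0 0 0 0;0 0 0 0 0 0;0 0 0 0 0 0"
  gripper: 1
  newtons: 30

```text
t: 4.62
position: [0.4971, 0.0542, 0.0821]
eef_rot: [0.765, 0.644, -0.0, 0.0]
contact_force: [-3.3, -0.3, 5.8]
grip_width: 0.158
```

carry_out:
  increments: "0 0 0.1 0 0 -5;0 0 0 0 0 -5;0 0 0 0 0 -5;0 0 0 0 0 -5;0 0 0 0 0 -5;0 0 0 0 0 -5;0 0 0 0 0 0;0 0 0 0 0 0"

```text
t: 5.28
position: [0.4972, 0.0541, 0.0822]
eef_rot: [0.905, 0.425, -0.0, 0.0]
contact_force: [3.3, -1.2, -11.6]
grip_width: 0.154
```

```bash
cat > q.py <<'E'
from h import *
import sys
t=sys.argv[1]
o=monitor.get_obs(); a=Ro.from_quat(o['eef_rot']).as_matrix()[:,0]
print(o['t'],o['position'].round(4),'yaw',np.degrees(np.arctan2(a[1],a[0])).round(2),'F',o['contact_force'].round(1),'M',o['moment'].round(2),'g',o['grip_width'].round(3))
im=snap('wrist','w%s.png'%t)
E
python3 q.py 4
```

```text
Traceback (most recent call last):
  File "q.py", line 5, in <module>
    print(o['t'],o['position'].round(4),'yaw',np.degrees(np.arctan2(a[1],a[0])).round(2),'F',o['contact_force'].round(1),'M',o['moment'].round(2),'g',o['grip_width'].round(3))
                                                                                                                                                      ^^^^^^^^^^^^^^^^^^^^^
AttributeError: 'float' object has no attribute 'round'
```

```bash
sed -i "s/o\['grip_width'\].round(3)/round(o['grip_width'],3)/" q.py; python3 q.py 4
```

```text
5.2833 [0.4972 0.0541 0.0822] yaw 50.34 F [  3.3  -1.2 -11.6] M [-0.16 -0.62 -0.06] g 0.154
```

View pics/w4.png

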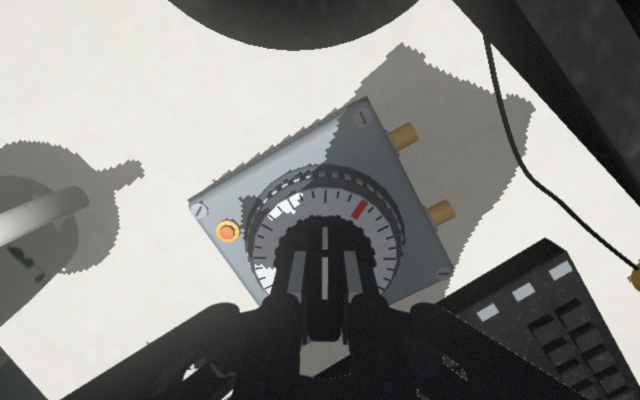

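```bash
cat > flag.py <<'E'
from h import *
import sys
o=monitor.get_obs(); im=cv2.imread('pics/'+sys.argv[1])
H,S,V=cv2.split(cv2.cvtColor(im,cv2.COLOR_BGR2HSV))
m=((H<5)|(H>172))&(S>100)&(V>80); m[:,:200]=0;m[:,450:]=0;m[330:]=0;m[:120]=0
n,l,s,c=cv2.connectedComponentsWithStats(m.astype('uint8'))
i=1+np.argmax(s[1:,4]); ys,xs=np.where(l==i)
W=np.array([wcast(o,(x,y),.06) for x,y in zip(xs,ys)]); fl=W.mean(0)
u,_,vt=np.linalg.svd(W[:,:2]-fl[:2]); v=vt[0]*np.sign(vt[0]@(fl[:2]-o['position'][:2]))
d=fl-o['position']
print(s[i],'flag',fl.round(4),'r',np.hypot(*d[:2]).round(4),'ang',np.degrees(np.arctan2(d[1],d[0])).round(1),'bar dir',np.degrees(np.arctan2(v[1],v[0])).round(1))
E
python3 flag.py w4.png
```

```text
[351 200  17  19 134] flag [0.525  0.0636 0.06  ] r 0.0294 ang 19.0 bar dir 17.8
```

carry_out:
  increments: "0 0 -0.1 0 0 -5;0 0 0 0 0 -5;0 0 0 0 0 -5;0 0 0 0 0 -5;0 0 0 0 0 -5;0 0 0 0 0 -5;0 0 0 0 0 -2;0 0 0 0 0 0;0 0 0 0 0 0;0 0 0 0 0 0"

```text
t: 6.17
position: [0.4974, 0.0539, 0.0821]
eef_rot: [0.987, 0.159, -0.0, 0.0]
contact_force: [-1.4, -3.7, 3.4]
grip_width: 0.161
```

```bash
python3 q.py 5; python3 flag.py w5.png
```

```text
6.1667 [0.4974 0.0539 0.0821] yaw 18.31 F [-1.4 -3.7  3.4] M [-0.74  0.36 -0.03] g 0.161
[322 190   7  13  85] flag [0.5269 0.064  0.06  ] r 0.0312 ang 19.0 bar dir 22.0
```

View pics/w5.png

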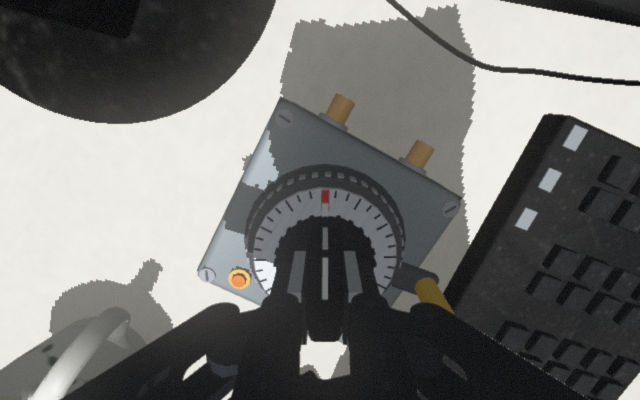

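The pointer line and red flag line up (both at col 325). Releasing and lifting.

carry_out:
  increments: "0 0 0 0 0 0;0 0 0 0 0 0;0 0 0 0 0 0;0 0 0 0 0 0;0 0 1 0 0 0;0 0 2 0 0 0;0 0 2 0 0 0;0 0 2.5 0 0 0;0 0 2.5 0 0 0;0 0 2 0 0 0;0 0 0 0 0 0;0 0 0 0 0 0"
  gripper: 0

```text
t: 7.22
position: [0.4981, 0.0545, 0.2034]
eef_rot: [0.987, 0.158, 0.002, 0.0]
contact_force: [-0.6, 0.1, 0.1]
grip_width: 0.498
```

```bash
python3 q.py 6; python3 flag.py w6.png; python3 - <<'E'
import cv2
a=cv2.imread('pics/w6.png')[90:290,220:440];cv2.imwrite('pics/w6z.png',cv2.resize(a,None,fx=3,fy=3,interpolation=cv2.INTER_CUBIC)[:600])
E
```

```text
7.2167 [0.4981 0.0545 0.2034] yaw 18.2 F [-0.6  0.1  0.1] M [-0.05 -0.05 -0.03] g 0.498
[324 152   3   6  18] flag [0.5261 0.0638 0.06  ] r 0.0303 ang 18.3 bar dir 18.3
```

View pics/w6z.png

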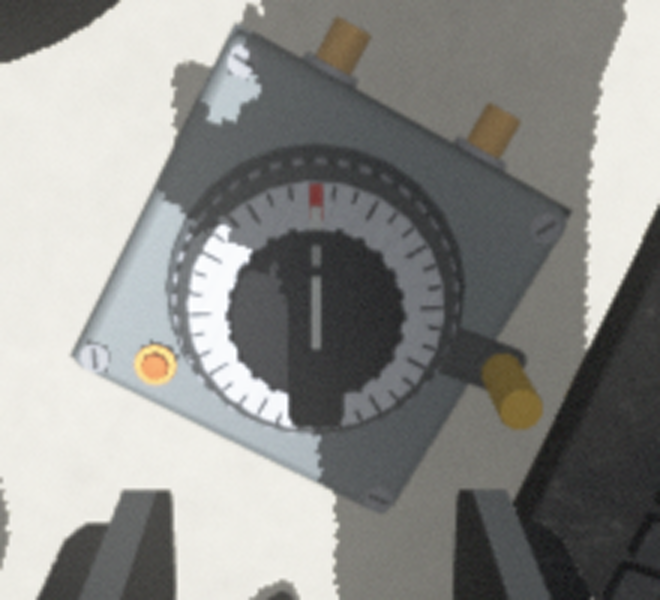

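The pointer and flag are still aligned (crop col 316). Now locating the lug top, at crop (521,408).

```bash
python3 - <<'E'
from h import *
o=monitor.get_obs()
f=lambda x,y:((x+.5)/3-.5+220,(y+.5)/3-.5+90)
l=wcast(o,f(522,408),.082); d=l[:2]-[.4974,.054]; print(l,np.hypot(*d),np.degrees(np.arctan2(d[1],d[0])))
p=wcast(o,f(155,365),.044);print('pin',p)
for q in [(316,190+115)]: print(wcast(o,f(*q),.059))
print(o['joint_pos'].round(2))
E
```

```text
[ 0.49321739 -0.00360528  0.082     ] 0.05775692589329175 -94.15285011577204
pin [0.46043876 0.09235453 0.044     ]
[0.49683884 0.05415298 0.059     ]
[ 0.12  0.27 -0.39  1.92  0.12  0.97 -1.58]
```

Lug centre is (0.4933, −0.0039): r = 57.8 mm, against 58 mm expected. I'll turn the jaws tangential and go over it.

carry_out:
  increments: "-0.05 -0.58 -0.3 0 0 6.8;-0.05 -0.58 -0.3 0 0 6.8;-0.05 -0.58 -0.3 0 0 6.8;-0.05 -0.58 -0.3 0 0 6.8;-0.05 -0.58 -0.3 0 0 6.8;-0.05 -0.58 -0.3 0 0 6.8;-0.05 -0.58 -0.3 0 0 6.8;-0.05 -0.58 -0.3 0 0 6.8;-0.05 -0.58 -0.3 0 0 6.8;-0.05 -0.58 -0.3 0 0 6.8;0 0 0 0 0 0;0 0 0 0 0 0"

```text
t: 8.27
position: [0.4917, -0.0039, 0.1708]
eef_rot: [0.732, 0.682, -0.001, -0.001]
contact_force: [-0.0, 0.1, -0.2]
grip_width: 0.5
```

```bash
python3 q.py 7
```

```text
8.2667 [ 0.4917 -0.0039  0.1708] yaw 85.95 F [-0.   0.1 -0.2] M [-0.03 -0.02  0.02] g 0.5
```

View pics/w7.png

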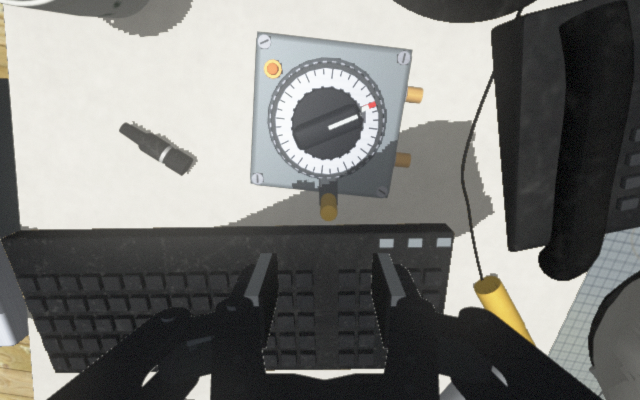

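```bash
python3 - <<'E'
from h import *
o=monitor.get_obs(); print(wcast(o,(328.3,211),.082), wcast(o,(328,201),.06))
E
```

```text
[ 0.49368278 -0.00189236  0.082     ] [ 0.49369966 -0.00164752  0.06      ]
```

carry_out:
  increments: "0.17 0.05 -1.2 0 0 0;0 0 -1.5 0 0 0;0 0 -1.5 0 0 0;0 0 -1.5 0 0 0;0 0 -1.5 0 0 0;0 0 -1.3 0 0 0;0 0 -1 0 0 0;0 0 -0.4 0 0 0;0 0 0 0 0 0;0 0 0 0 0 0"

```text
t: 9.15
position: [0.4942, -0.0029, 0.0728]
eef_rot: [0.73, 0.683, 0.0, -0.0]
contact_force: [-0.5, -1.1, 0.4]
grip_width: 0.502
```

```bash
python3 q.py 8
```

```text
9.15 [ 0.4942 -0.0029  0.0728] yaw 86.19 F [-0.5 -1.1  0.4] M [0.02 0.03 0.03] g 0.502
```

View pics/w8.png

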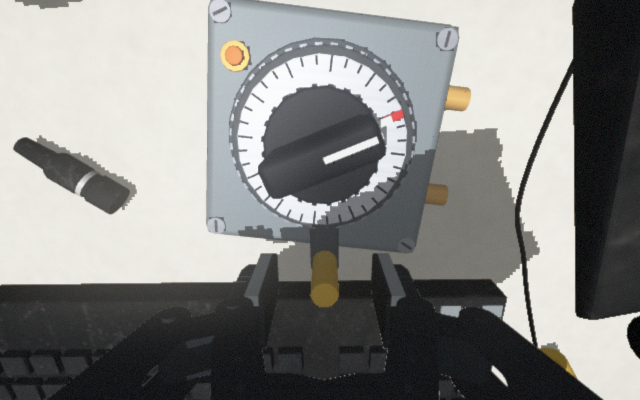

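The lug (325,275) is between the fingers. Pinching.

carry_out:
  increments: "0 0 0 0 0 0;0 0 0 0 0 0;0 0 0 0 0 0;0 0 0 0 0 0;0 0 0 0 0 0;0 0 0 0 0 0"
  gripper: 1
  newtons: 25

```text
t: 9.7
position: [0.4944, -0.0034, 0.0731]
eef_rot: [0.73, 0.683, 0.0, 0.0]
contact_force: [0.1, -1.2, 2.7]
grip_width: 0.128
```

```bash
python3 q.py 9; python3 - <<'E'
import numpy as np
ax=np.array([.4974,.054]);r=.058
# arc steps 5deg from -94.
for a0 in range(-94,-175,-5):
    f=lambda a:ax+r*np.array([np.cos(np.radians(a)),np.sin(np.radians(a))])
    print(a0,((f(a0-5)-f(a0))*100).round(2),f(a0).round(4))
E
```

```text
9.7 [ 0.4944 -0.0034  0.0731] yaw 86.18 F [ 0.1 -1.2  2.7] M [-0.21 -0.08  0.05] g 0.128
-94 [-0.5   0.06] [ 0.4934 -0.0039]
-99 [-0.5  0.1] [ 0.4883 -0.0033]
-104 [-0.49  0.14] [ 0.4834 -0.0023]
-109 [-0.47  0.19] [ 0.4785 -0.0008]
-114 [-0.45  0.23] [0.4738 0.001 ]
-119 [-0.43  0.26] [0.4693 0.0033]
-124 [-0.41  0.3 ] [0.465  0.0059]
-129 [-0.38  0.34] [0.4609 0.0089]
-134 [-0.35  0.37] [0.4571 0.0123]
-139 [-0.31  0.4 ] [0.4536 0.0159]
-144 [-0.28  0.42] [0.4505 0.0199]
-149 [-0.24  0.44] [0.4477 0.0241]
-154 [-0.2   0.46] [0.4453 0.0286]
-159 [-0.16  0.48] [0.4433 0.0332]
-164 [-0.12  0.49] [0.4416 0.038 ]
-169 [-0.07  0.5 ] [0.4405 0.0429]
-174 [-0.03  0.51] [0.4397 0.0479]
```

carry_out:
  increments: "-0.5 0.06 0 0 0 -5;-0.5 0.1 0 0 0 -5;-0.49 0.14 0 0 0 -5;-0.47 0.19 0 0 0 -5;0 0 0 0 0 0;0 0 0 0 0 0"

```text
t: 10.25
position: [0.4744, 0.0012, 0.073]
eef_rot: [0.837, 0.547, -0.0, 0.0]
contact_force: [-0.8, -2.4, 3.8]
grip_width: 0.128
```

```bash
cat > lug.py <<'E'
from h import *
o=monitor.get_obs(); ax=np.array([.4974,.054]); d=o['position'][:2]-ax; a=np.arctan2(d[1],d[0])
t=np.array([np.sin(a),-np.cos(a)]); n=d/np.hypot(*d); F=o['contact_force']
x=Ro.from_quat(o['eef_rot']).as_matrix()[:,0]
print('t',o['t'],'ang',np.degrees(a).round(2),'r',np.hypot(*d).round(4),'z',o['position'][2].round(4),'yaw',np.degrees(np.arctan2(x[1],x[0])).round(1),'push',(-F[:2]@t).round(2),'radial',(F[:2]@n).round(2),'Fz',F[2].round(1),'M',o['moment'].round(2),'g',round(o['grip_width'],3))
E
python3 lug.py
```

```text
t 10.25 ang -113.58 r 0.0576 z 0.073 yaw 66.3 push 0.18 radial 2.51 Fz 3.8 M [-0.65  0.27 -0.01] g 0.128
```

carry_out:
  increments: "-0.27 0.13 0 0 0 -3;-0.27 0.14 0 0 0 -3;0 0 0 0 0 0"

```text
t: 10.5
position: [0.4689, 0.0039, 0.0729]
eef_rot: [0.865, 0.502, -0.0, 0.0]
contact_force: [-0.9, -4.0, 5.0]
grip_width: 0.126
```

```bash
python3 lug.py
```

```text
t 10.5 ang -119.6 r 0.0577 z 0.0729 yaw 60.2 push 1.23 radial 3.91 Fz 5.0 M [-0.71  0.37 -0.08] g 0.126
```

carry_out:
  increments: "-0.26 0.15 0 0 0 -3;-0.13 0.08 0 0 0 -1.5;0 0 0 0 0 0"

```text
t: 10.75
position: [0.4651, 0.0062, 0.0728]
eef_rot: [0.884, 0.468, -0.0, 0.0]
contact_force: [-1.9, -3.4, 4.8]
grip_width: 0.126
```

```bash
python3 lug.py
```

```text
t 10.75 ang -123.99 r 0.0577 z 0.0728 yaw 55.8 push 0.37 radial 3.91 Fz 4.8 M [-0.69  0.4  -0.05] g 0.126
```

Still loose. Continuing along the arc in steps of about 4.5°.

carry_out:
  increments: "-0.25 0.18 0 0 0 -3;-0.12 0.09 0 0 0 -1.5;0 0 0 0 0 0"

```text
t: 11.0
position: [0.4614, 0.0089, 0.0728]
eef_rot: [0.901, 0.433, -0.0, 0.0]
contact_force: [-2.3, -3.5, 5.2]
grip_width: 0.129
```

```bash
python3 lug.py
```

```text
t 11.0 ang -128.58 r 0.0577 z 0.0728 yaw 51.3 push 0.36 radial 4.2 Fz 5.2 M [-0.69  0.37 -0.04] g 0.129
```

carry_out:
  increments: "-0.23 0.2 0 0 0 -3;-0.11 0.1 0 0 0 -1.5;0 0 0 0 0 0"

```text
t: 11.25
position: [0.4579, 0.0119, 0.0728]
eef_rot: [0.918, 0.397, -0.0, 0.0]
contact_force: [-2.5, -3.3, 4.8]
grip_width: 0.123
```

```bash
python3 lug.py
```

```text
t 11.25 ang -133.17 r 0.0577 z 0.0728 yaw 46.8 push 0.43 radial 4.16 Fz 4.8 M [-0.7   0.44 -0.07] g 0.123
```

carry_out:
  increments: "-0.21 0.22 0 0 0 -3;-0.1 0.11 0 0 0 -1.5;0 0 0 0 0 0"

```text
t: 11.5
position: [0.4546, 0.0152, 0.0727]
eef_rot: [0.933, 0.361, -0.001, 0.0]
contact_force: [-2.3, -3.3, 6.1]
grip_width: 0.126
```

```bash
python3 lug.py
```

```text
t 11.5 ang -137.77 r 0.0578 z 0.0727 yaw 42.3 push 0.89 radial 3.96 Fz 6.1 M [-0.68  0.48 -0.1 ] g 0.126
```

carry_out:
  increments: "-0.19 0.23 0 0 0 -3;-0.09 0.12 0 0 0 -1.5;0 0 0 0 0 0"

```text
t: 11.75
position: [0.4524, 0.0179, 0.0729]
eef_rot: [0.946, 0.324, -0.0, 0.001]
contact_force: [-0.6, -7.2, 5.7]
grip_width: 0.124
```

```bash
python3 lug.py
```

```text
t 11.75 ang -141.2 r 0.0577 z 0.0729 yaw 37.8 push 5.3 radial 4.97 Fz 5.7 M [-1.49  0.06 -0.  ] g 0.124
```

The push jumped to 5.3 N. Settling one row and reading again.

carry_out:
  increments: "0 0 0 0 0 0;0 0 0 0 0 0"

```text
t: 11.92
position: [0.4524, 0.0178, 0.0729]
eef_rot: [0.946, 0.325, -0.0, 0.001]
contact_force: [-0.7, -6.1, 5.9]
grip_width: 0.128
```

```bash
python3 lug.py
```

```text
t 11.9167 ang -141.16 r 0.0577 z 0.0729 yaw 37.9 push 4.26 radial 4.38 Fz 5.9 M [-1.45  0.08 -0.04] g 0.128
```

carry_out:
  increments: "-0.06 0.08 0 0 0 -1;-0.06 0.08 0 0 0 -1;0 0 0 0 0 0;0 0 0 0 0 0"

```text
t: 12.25
position: [0.4514, 0.0192, 0.0729]
eef_rot: [0.951, 0.308, -0.0, 0.001]
contact_force: [0.2, -6.8, 4.7]
grip_width: 0.125
```

```bash
python3 lug.py
```

```text
t 12.25 ang -142.86 r 0.0577 z 0.0729 yaw 35.9 push 5.53 radial 3.99 Fz 4.7 M [-1.57 -0.01  0.02] g 0.125
```

carry_out:
  increments: "-0.06 0.08 0 0 0 -1;-0.06 0.08 0 0 0 -1;-0.05 0.09 0 0 0 -1;0 0 0 0 0 0;0 0 0 0 0 0"

```text
t: 12.67
position: [0.4498, 0.0215, 0.0729]
eef_rot: [0.959, 0.283, -0.0, 0.001]
contact_force: [0.8, -8.4, 6.3]
grip_width: 0.125
```

```bash
python3 lug.py; python3 q.py 10;  python3 - <<'E'
import cv2
a=cv2.imread('pics/w10.png');cv2.imwrite('pics/w10g.png',a)
E
```

```text
t 12.6667 ang -145.66 r 0.0577 z 0.0729 yaw 32.9 push 7.34 radial 4.07 Fz 6.3 M [-1.79 -0.11  0.05] g 0.125
12.6667 [0.4498 0.0215 0.0729] yaw 32.86 F [ 0.8 -8.4  6.3] M [-1.79 -0.11  0.05] g 0.125
```

View pics/w10.png

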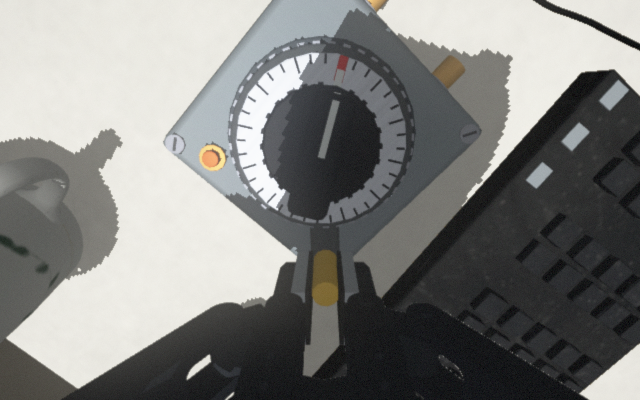

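The knob is still at the flag; push is 7.3 N and rising at the expected rate. A few more small steps.

carry_out:
  increments: "-0.05 0.09 0 0 0 -1;-0.05 0.09 0 0 0 -1;-0.05 0.09 0 0 0 -1;0 0 0 0 0 0;0 0 0 0 0 0"

```text
t: 13.13
position: [0.4482, 0.0239, 0.0729]
eef_rot: [0.966, 0.258, -0.0, 0.001]
contact_force: [-0.7, -9.1, 5.5]
grip_width: 0.126
```

```bash
python3 lug.py; python3 q.py 11
```

```text
t 13.1333 ang -148.54 r 0.0577 z 0.0729 yaw 29.9 push 7.41 radial 5.35 Fz 5.5 M [-2.05 -0.1   0.01] g 0.126
13.1333 [0.4482 0.0239 0.0729] yaw 29.85 F [-0.7 -9.1  5.5] M [-2.05 -0.1   0.01] g 0.126
```

```bash
cat > avg.py <<'E'
from h import *
ax=np.array([.4974,.054]);L=[]
for i in range(8):
    cams.snapshot('wrist'); o=monitor.get_obs(); d=o['position'][:2]-ax;a=np.arctan2(d[1],d[0]);t=np.array([np.sin(a),-np.cos(a)])
    L.append([np.degrees(a),-o['contact_force'][:2]@t,o['contact_force'][:2]@d/np.hypot(*d)])
L=np.array(L);print(L.mean(0).round(2),L.std(0).round(2),o['t'])
E
python3 avg.py
python3 - <<'E'
import cv2,numpy as np
for n in ['w9','w10','w11']:
    a=cv2.imread('pics/%s.png'%n); print(n,a is not None)
a=cv2.imread('pics/w11.png')[0:260,140:500];cv2.imwrite('pics/w11z.png',cv2.resize(a,None,fx=2.2,fy=2.2))
E
```

```text
[-148.55    7.84    4.8 ] [0.02 0.42 0.5 ] 13.5833
w9 True
w10 True
w11 True
```

View pics/w11z.png

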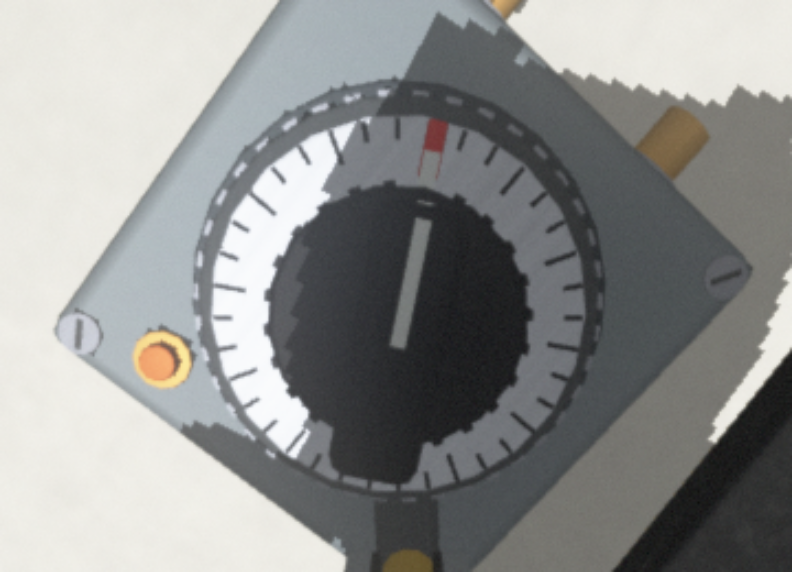

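The knob is exactly at the flag. Static push averages 7.8 N and the angle past tight is roughly 0.10–0.13 rad, so I'm going 2.5° further.

carry_out:
  increments: "-0.05 0.09 0 0 0 -1;-0.05 0.09 0 0 0 -1;-0.02 0.04 0 0 0 -0.5;0 0 0 0 0 0;0 0 0 0 0 0"

```text
t: 14.0
position: [0.447, 0.0258, 0.0728]
eef_rot: [0.972, 0.236, -0.0, 0.001]
contact_force: [0.8, -10.4, 6.6]
grip_width: 0.127
```

```bash
python3 lug.py; python3 avg.py; python3 q.py 12
cat > pin.py <<'E'
from h import *
import sys
def meas(im):
    H,S,V=cv2.split(cv2.cvtColor(im,cv2.COLOR_BGR2HSV))
    out={}
    m=((H>5)&(H<32)&(S>90)&(V>110)).astype('uint8')
    n,l,s,c=cv2.connectedComponentsWithStats(m)
    return [(c[i].round(2),s[i].tolist()) for i in range(1,n) if 100<s[i,4]<1500]
for f in sys.argv[1:]: print(f,meas(cv2.imread('pics/'+f)))
E
python3 pin.py w8.png w12.png
python3 - <<'E'
import cv2
a=cv2.imread('pics/w12.png');H,S,V=cv2.split(cv2.cvtColor(a,cv2.COLOR_BGR2HSV))
b=cv2.imread('pics/w8.png')
import numpy as np
c=np.hstack([cv2.resize(b[35:75,215:255],None,fx=10,fy=10,interpolation=cv2.INTER_CUBIC),cv2.resize(a[135:175,190:230],None,fx=10,fy=10,interpolation=cv2.INTER_CUBIC)])
cv2.imwrite('pics/pins.png',c)
E
```

```text
t 14.0 ang -150.8 r 0.0577 z 0.0728 yaw 27.3 push 9.49 radial 4.37 Fz 6.6 M [-2.23 -0.09  0.06] g 0.127
[-150.79    8.92    5.  ] [0.01 0.49 0.67] 14.4
14.4 [0.4471 0.0259 0.0728] yaw 27.34 F [ 0.8 -9.1  5.4] M [-2.23 -0.17  0.06] g 0.125
w8.png [(array([234.61,  55.42]), [221, 41, 29, 30, 669]), (array([457.38,  98.09]), [445, 86, 26, 24, 490]), (array([436.96, 193.81]), [426, 186, 22, 17, 298]), (array([324.04, 294.61]), [311, 283, 27, 24, 490])]
w12.png [(array([443.14,  57.55]), [428, 44, 30, 30, 480]), (array([214.34, 167.63]), [202, 155, 26, 26, 483]), (array([325.32, 293.6 ]), [313, 282, 25, 24, 489])]
```

View pics/pins.png

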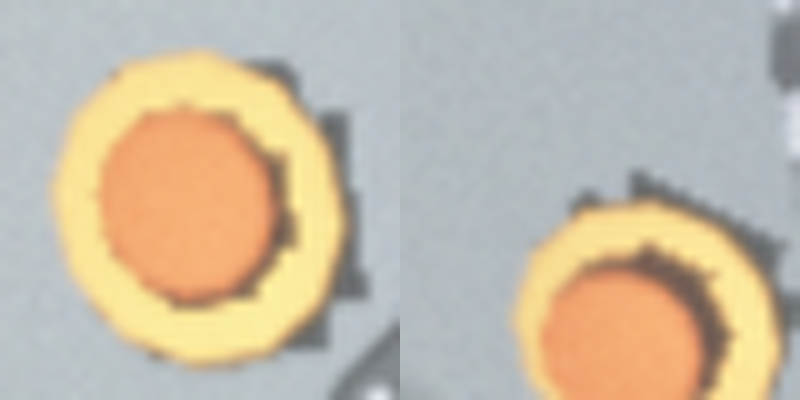

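```bash
cat > pin2.py <<'E'
from h import *
import sys
def meas(f,cx,cy):
    im=cv2.imread('pics/'+f)
    im=cv2.resize(im[cy-25:cy+25,cx-25:cx+25],None,fx=8,fy=8,interpolation=cv2.INTER_CUBIC)
    H,S,V=cv2.split(cv2.cvtColor(im,cv2.COLOR_BGR2HSV))
    def big(m):
        cs,_=cv2.findContours(m.astype('uint8'),cv2.RETR_EXTERNAL,cv2.CHAIN_APPROX_NONE); return max(cs,key=cv2.contourArea)
    A=big((H>3)&(H<32)&(S>80)&(V>90)); B=big((H>3)&(H<16)&(S>110)&(V>150))
    g=lambda e:((e[0][0]+.5)/8-.5+cx-25,(e[0][1]+.5)/8-.5+cy-25)
    a=cv2.fitEllipse(cv2.convexHull(A));b=cv2.fitEllipse(cv2.convexHull(B)); return g(a),g(b),np.array(a[1])/8,np.array(b[1])/8
P8=dict(position=np.array([.4942,-.0029,.0728]),eef_rot=Ro.from_matrix(Ro.from_euler('z',86.19,degrees=True).as_matrix()@np.diag([1,-1,-1.])).as_quat())
def pose(o): return o
def rise(f,cx,cy,o,zb):
    ub,up,sa,sb=meas(f,cx,cy); b=wcast(o,ub,zb)
    R,c,K=wpose(o); d=R@np.linalg.solve(K,[*up,1.]); 
    s=(b[:2]-c[:2])@d[:2]/(d[:2]@d[:2]); miss=np.linalg.norm(c[:2]+s*d[:2]-b[:2])
    return (c[2]+s*d[2]),miss,sa.round(1),sb.round(1),b.round(4)
if __name__=='__main__':
    o=monitor.get_obs()
    for zb in [.041,.042,.043,.044]:
        print(zb,rise('w8.png',235,55,P8,zb),rise('w12.png',int(sys.argv[1]),int(sys.argv[2]),o,zb))
E
python3 pin2.py 214 167
```

```text
0.041 (np.float64(0.04306619635312739), np.float64(7.323099878044096e-05), array([28.4, 31.6]), array([17.7, 19.9]), array([0.4604, 0.0921, 0.041 ])) (np.float64(0.04524377528848744), np.float64(2.0657015882381197e-05), array([24.9, 27.2]), array([15.3, 17.7]), array([0.4603, 0.0931, 0.041 ]))
0.042 (np.float64(0.0440535411875729), np.float64(7.278246908873251e-05), array([28.4, 31.6]), array([17.7, 19.9]), array([0.4606, 0.092 , 0.042 ])) (np.float64(0.04621777710810954), np.float64(2.0530467045917103e-05), array([24.9, 27.2]), array([15.3, 17.7]), array([0.4606, 0.0929, 0.042 ]))
0.043 (np.float64(0.04504088602201861), np.float64(7.233393939704899e-05), array([28.4, 31.6]), array([17.7, 19.9]), array([0.4608, 0.0919, 0.043 ])) (np.float64(0.04719177892773177), np.float64(2.0403918209477132e-05), array([24.9, 27.2]), array([15.3, 17.7]), array([0.461 , 0.0927, 0.043 ]))
0.044 (np.float64(0.04602823085646415), np.float64(7.188540970532803e-05), array([28.4, 31.6]), array([17.7, 19.9]), array([0.4611, 0.0918, 0.044 ])) (np.float64(0.048165780747353865), np.float64(2.027736937301304e-05), array([24.9, 27.2]), array([15.3, 17.7]), array([0.4613, 0.0925, 0.044 ]))
```

```bash
python3 - <<'E'
from pin2 import *
def mk(p,y): return dict(position=np.array(p),eef_rot=Ro.from_matrix(Ro.from_euler('z',y,degrees=True).as_matrix()@np.diag([1,-1,-1.])).as_quat())
D={'w4.png':(mk([.4972,.0541,.0822],50.34),228,231),'w5.png':(mk([.4974,.0539,.0821],18.31),239,279),'w7.png':(mk([.4917,-.0039,.1708],85.95),273,69),'w8.png':(P8,235,55),
'w9.png':(mk([.4944,-.0034,.0731],86.18),235,55),'w10.png':(mk([.4498,.0215,.0729],32.86),212,157),'w11.png':(mk([.4482,.0239,.0729],29.85),213,163),'w12.png':(mk([.4471,.0259,.0728],27.34),214,167)}
for k,(o,x,y) in D.items():
    q=rise(k,x,y,o,.04215); print(k,(q[0]*1e3-44.2).round(2),q[1:])
E
```

```text
w4.png -0.31 (np.float64(3.0436384179181057e-05), array([21.6, 23.8]), array([14.5, 15.4]), array([0.4608, 0.0928, 0.0421]))
w5.png 0.07 (np.float64(3.953515863729394e-05), array([20.3, 22.6]), array([13. , 14.7]), array([0.4611, 0.0931, 0.0421]))
w7.png -0.82 (np.float64(7.541460725228178e-05), array([17.3, 18.4]), array([10.9, 11.7]), array([0.4611, 0.092 , 0.0422]))
w8.png 0.0 (np.float64(7.271518963499613e-05), array([28.4, 31.6]), array([17.7, 19.9]), array([0.4606, 0.092 , 0.0421]))
w9.png 0.12 (np.float64(5.643034326599183e-05), array([28.4, 31.5]), array([17.6, 19.8]), array([0.4606, 0.092 , 0.0421]))
w10.png 1.32 (np.float64(2.4965646849227968e-05), array([25.2, 27.5]), array([15.5, 17.7]), array([0.4606, 0.0929, 0.0421]))
w11.png 1.92 (np.float64(2.575934601896873e-05), array([25.1, 27.4]), array([15.4, 17.6]), array([0.4606, 0.0929, 0.0421]))
w12.png 2.15 (np.float64(2.94925549285249e-05), array([24.9, 27.2]), array([15.3, 17.7]), array([0.4607, 0.093 , 0.0421]))
```

All evidence is in range: push about 9.3 N, about 0.16–0.2 rad past tight, image rise about 1.6–2.1 mm. I'll unload slightly, open and lift.

carry_out:
  increments: "0.04 -0.06 0 0 0 0;0.03 -0.06 0 0 0 0;0 0 0 0 0 0"

```text
t: 14.7
position: [0.4472, 0.0254, 0.0727]
eef_rot: [0.972, 0.237, -0.001, 0.001]
contact_force: [-1.8, -7.1, 6.8]
grip_width: 0.125
```

```bash
python3 lug.py
```

```text
t 14.7 ang -150.32 r 0.0577 z 0.0727 yaw 27.4 push 5.24 radial 5.05 Fz 6.8 M [-1.63  0.23  0.1 ] g 0.125
```

carry_out:
  increments: "0 0 0 0 0 0;0 0 0 0 0 0;0 0 0 0 0 0;0 0 0 0 0 0;0 0 1 0 0 0;0 0 1.5 0 0 0;0 0 2 0 0 0;0 0 2 0 0 0;0 0 1 0 0 0;0 0 0 0 0 0;0 0 0 0 0 0"
  gripper: 0

```text
t: 15.62
position: [0.4475, 0.027, 0.1481]
eef_rot: [0.972, 0.235, 0.001, 0.0]
contact_force: [0.6, 0.7, -0.1]
grip_width: 0.499
```

```bash
python3 q.py 13
```

```text
15.6167 [0.4475 0.027  0.1481] yaw 27.21 F [ 0.6  0.7 -0.1] M [ 0.01 -0.04  0.02] g 0.499
```

View pics/w13.png

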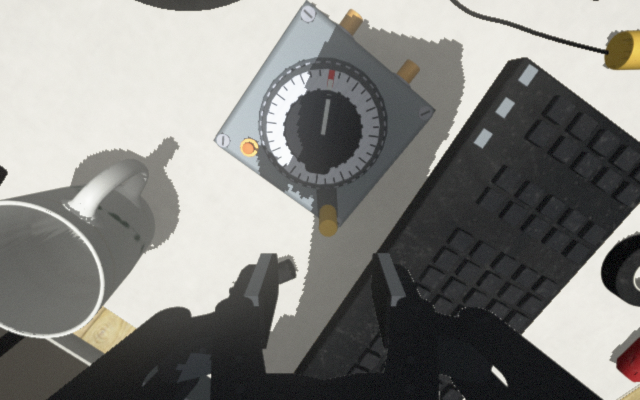

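Clear of the lug: pointer (325,118) is in line with the flag (331,75), and the lug stayed at (328,222). For a like-for-like pin measurement I'll go back to the w8 pose, where the ring was loose (the lug is no longer there).

carry_out:
  increments: "0.47 -0.3 0 0 0 5.9;0.47 -0.3 0 0 0 5.9;0.47 -0.3 0 0 0 5.9;0.47 -0.3 0 0 0 5.9;0.47 -0.3 0 0 0 5.9;0.47 -0.3 0 0 0 5.9;0.47 -0.3 0 0 0 5.9;0.47 -0.3 0 0 0 5.9;0.47 -0.3 0 0 0 5.9;0.44 -0.29 0 0 0 5.9;0 0 -2 0 0 0;0 0 -2 0 0 0;0 0 -2 0 0 0;0 0 -1.5 0 0 0;0 0 0 0 0 0;0 0 0 0 0 0"

```text
t: 17.0
position: [0.4928, -0.0027, 0.0714]
eef_rot: [0.73, 0.683, -0.001, -0.001]
contact_force: [-1.2, -0.1, 1.1]
grip_width: 0.501
```

```bash
python3 q.py 14; python3 - <<'E'
from pin2 import *
o=monitor.get_obs()
print(rise('w14.png',235,55,o,.04215),rise('w8.png',235,55,P8,.04215))
print(meas('w14.png',235,55),meas('w8.png',235,55))
o6=o
E
```

```text
17.0 [ 0.4928 -0.0027  0.0714] yaw 86.23 F [-1.2 -0.1  1.1] M [ 0.04 -0.02  0.01] g 0.501
(np.float64(0.046251793167323724), np.float64(4.8776166205815904e-05), array([28.6, 31.7]), array([17.9, 20.2]), array([0.4614, 0.0932, 0.0421])) (np.float64(0.044203291761183955), np.float64(7.107047097151612e-05), array([28.4, 31.6]), array([17.7, 19.9]), array([0.4605, 0.093 , 0.0421]))
((238.14970588684082, 55.17951202392578), (235.7865982055664, 54.263559341430664), array([28.61489296, 31.70157623]), array([17.89716721, 20.17102814])) ((234.6873722076416, 55.35295295715332), (233.45257949829102, 55.01486396789551), array([28.3678894 , 31.64446259]), array([17.73768997, 19.90624619]))
```

View pics/w14.png

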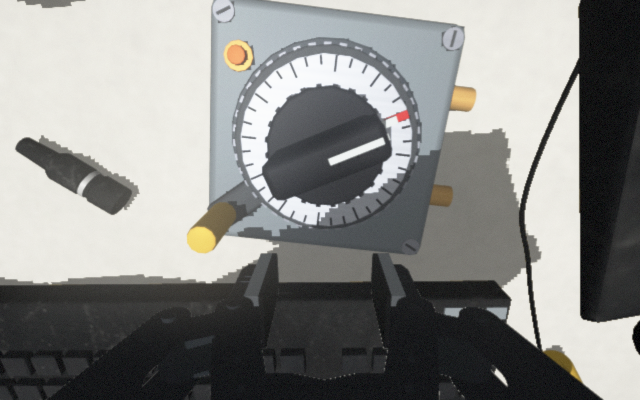

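Image rise against the loose reference is about 2.0 mm (±0.3), inside the 0.6–2.6 mm window. The knob is at the flag. Lifting clear and handing in.

carry_out:
  increments: "0 -0.2 2 0 0 0;0 -0.5 2.5 0 0 0;0 -0.5 2.5 0 0 0;0 0 2 0 0 0;0 0 0 0 0 0;0 0 0 0 0 0;0 0 0 0 0 0"

```text
t: 17.63
position: [0.4939, -0.015, 0.163]
eef_rot: [0.73, 0.683, 0.0, 0.0]
contact_force: [-0.8, -0.3, 0.8]
grip_width: 0.5
```

```bash
python3 q.py 15; python3 -c "
from h import *
job_done()"
```

```text
17.6333 [ 0.4939 -0.015   0.163 ] yaw 86.2 F [-0.8 -0.3  0.8] M [ 0.01  0.04 -0.01] g 0.5
the job is handed in; nothing more can be done
```

I turned the knob about 62° clockwise to the red flag and let go. I then pinched the lug, felt it go tight after about 47° of swing, and snugged it to about 9 N. The gripper was opened and lifted clear before I handed the job in at about 17.6 s; no verdict is reported.

- **Knob:** the white line was still in line with the flag in the last close wrist picture, well inside 3 mm by eye.
- **Pin rise:** the checks disagreed somewhat, but all lie within the 0.6–2.6 mm window.

| Check | Pin rise |
|---|---|
| Final camera estimate, against the loose reference | about 2.0 mm, ±0.3 mm |
| Turn past the tight point | about 1.5–2.1 mm |
| Push of about 9 N at the lug | about 1.0–1.2 mm |

- **Tape and adapter:** the arm never came near either of them. I did not re-measure their positions at the end.

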